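Load a furniture foot into the boring jig's feed chute

ROBOT

A 6-joint arm with a two-finger parallel gripper is mounted at the origin on the work surface. World frame = base frame: x ahead of the robot, y to its left, z up, the work surface at z = 0. Lengths are in m, angles in rad, forces in N, time in s.
With the tool pointing down it reaches from about 0.25 to 0.725 m from the base axis. Payload 4 kg.
Tool frame: the origin (TCP) lies midway between the tips of the shut fingers; the grasp point (between the pads) lies 19 mm behind it; z points along the fingers, y is the direction in which the jaws open and shut (so a half turn about z gives the same grasp; the last joint's range is limited). The gripper opens to 85 mm and grips with 20 to 120 N. Pads are 22 mm wide; open, the fingers measure 114 mm over their backs; the gripper's body (76 mm by 85 mm) begins 54 mm behind the grasp point. The pads swing forward as they close: fully open they stand 13 mm farther back than shut.
Start: joints at [1.243, 0.241, 0.005, 1.335, 0, 1.571], TCP at [0.161, 0.473, 0.231] pointing down, gripper open.
Joint ranges: [-2.72, 2.72], [-1.05, 1.87], [-1.09, 1.28], [-1.99, 2.15], [-1.42, 1.44], [-3.14, 3.14]. Speed limits (rad/s): [2.79, 2.79, 3.14, 3.14, 3.14, 3.14].

INTERFACE

Orientations are given as a unit quaternion [x, y, z, w].
In Python, from workcell import bot, vision gives the robot as it stands. The module is installed in compiled form; this text tells all that it offers.
- The arm moves only by the tool send_rows, never from a script. Its argument "targets" is a list that holds one entry, the list of rows, each a list of 5 numbers: the shift along the world's x, y, z in cm, then the turn about the world's z in rad, then the finger opening in cm, from 0 to 8.54. A call has 1 to 12 rows; each row is the pose to reach, as a shift and turn from the pose commanded when the call began; what a row does not reach only later rows make up. A row lasts 1/8 s, in which the tool goes at most 62.5 mm and 10.7 degrees, less where a joint would pass 70% of its speed; a pose out of reach is approached as far as the arm can. A call with a gripper value outside its range is refused whole. The fingers move at their own pace and stop on an object; the grip force is fixed at half the most. Time passes only in rows, so rows that repeat a pose let the fingers close. It gives the time, the measured TCP pose, the force and the opening at its end, in the units of the state.
- bot.get_obs(): the state, without advancing time (a new reading comes with each control period).
- vision.camera(name): name is "scene" or "top" or "wrist"; returns the picture (480x640x3 uint8, red, green, blue); there is no depth.
- vision.get_calibration(name): a dict with "vertical_fov" (degrees; the focal length in pixels is half the picture's height over the tangent of half this angle, whatever the lens; pixels are square), "cx", "cy" (the principal point, pixels), "rvec" (rotation vector, rad) and "tvec" (3), from world to camera coordinates, as OpenCV has them; the wrist camera has in their place "T_tool_cam" (4x4, takes a point from camera to tool coordinates, whose origin is the TCP and whose axes are the flange's). Camera axes: x right, y down, z forward; pixel columns grow to the right and rows downward; lengths in m; the calibration is good to about 2 mm. A picture is of the moment at which its call begins: read the wrist's pose just before it. get_calibration takes no time and is no camera call.
- bot.job_done(): hands the job in, once; it reports no verdict.
Trained networks look in the newest picture that a camera, given by its name, has taken for a name from the list of things; names that differ only in an ending like _2 or _b are one class to them, and where a whole thing is asked for, a point or a joint stands for the part that bears it (a point fixed in the world has none). Each returns a list of dicts, best first, with "score" (0 to 1); they miss things now and then, are a little off and sometimes report something else, mostly with a low value. They report only what shows in the picture. A call takes as long as a camera call. They do not tell look-alikes from the thing itself.
- vision.boxes_of(target, camera): "uv" ([column, row] in pixels, amid what is visible of it).
The state is a dict: "clock": time; "joint_pos": joint angles; "joint_vel": joint speeds; "tau": joint torques, N m; "eef_pos": TCP position; "tool_rot": TCP orientation; "ft_force": force on the tool from outside, world axes, zero at the start; "ft_torque": the same for the moment, N m; "grip_width": finger opening in m.
Only numpy, scipy, OpenCV 4.12 (cv2) and the standard library are available. Lean on these libraries where they do the work, as an engineer would, in place of code of your own. Each camera call takes 0.05 s, during which the arm holds its last target.

TASK

Take the pale beech furniture foot from the bench, stand it upright in the open upper part of the plywood feed chute, in front of the clear guard, and let go. Then push it down the slope, under the guard, until it rests against the steel stop, and take the hand away. Leave the dark foot and the square offcut where they are.

Things in the scene. Friction and masses are not known exactly. Their poses are not given: they have to be found in the camera images.
- foot_mid (a point): centre (half-way up) of the loose pale beech furniture foot: an upright round puck 54 mm in diameter and 40 mm high, about 65 g, with a thin dark groove round it and a small brass disc on its top; it starts standing on the bench top; its z axis is the axis of the puck
- ramp: fixed plywood feed chute, sloping down 15 degrees away from the robot. Origin: on its floor, mid-width, at the stop's face. x down the slope along the chute, y across, z square off the floor. Floor from x = -240 mm (upper end) to the stop at 0; side rails 10 mm high, 68 mm apart inside, 92 outside. Friction holds the foot wherever it is let go on the slope
- guard_edge (a point): middle of the lower front (upslope) edge of the clear fixed guard plate, yellow edges, at x = -84 mm, z = 58 mm of the ramp frame. The plate runs from here to x = +25 mm, is 112 mm wide, top 65 mm off the floor, on two posts at x = +18 mm. The foot passes under it; a tool can follow only slanting in under this edge. Axes as the ramp's
- stop_face (a point): middle of the upper edge of the steel stop's face (x = 0, z = 22 mm of the ramp frame): a flat bar 22 mm high, 68 mm wide across the chute. A foot resting against it has its centre at x = -27, z = 20 mm of the ramp frame. A green motor, 48 mm thick, top about 50 mm off the chute floor, lies beside this lower end on the +y side, its spindle pointing at the chute
- darkfoot_mid (a point): centre of a loose dark walnut foot of the same shape and size, standing on the bench: leave it
- offcut_mid (a point): centre of a loose square wooden offcut, 55 x 55 x 42 mm, lying on the bench: leave it
There are look-alikes about, which are no part of the job. Leave any blue or orange look-alike of the part that bears foot_mid alone.

How it is judged:
By the outcome, as a careful person would: the job done as asked, in the order asked, and still so for the second after the job is handed in, with the robot touching nothing.
It also fails if it takes over 48 s, if anything falls off the work surface, if the arm or the gripper's body presses on something with over 40 N, if the wrist force passes 120 N, or if a joint passes its speed limit or range.

## Working session

There is one attempt and no reset: what is moved stays moved. The work goes in short steps, Python scripts to look and compute and a tool call to move; the robot and the scene stay as the last step left them, time stands still between calls to the robot, and variables do not carry over. Pictures are saved under pics/ and viewed, and the job is handed in when it is done.

Besides the shell and the picture viewer there is one more tool, called after ">>>" as name([rows], argument=value, ...), one row to a line, values as JSON. send_rows: Moves the arm, as the interface text tells. Its arguments: {"type":"object","properties":{"targets":{"type":"array"}},"required":["targets"]}

```bash
mkdir -p pics
cat > h.py <<'E'
import numpy as np, cv2
from workcell import bot, vision
def K(c):
    f=240/np.tan(np.radians(c["vertical_fov"])/2); return np.array([[f,0,c["cx"]],[0,f,c["cy"]],[0,0,1.]])
from scipy.spatial.transform import Rotation as R
def cam(name,obs=None):
    c=vision.get_calibration(name); k=K(c)
    if "rvec" in c:
        Rm=cv2.Rodrigues(np.array(c["rvec"],float))[0]; t=np.array(c["tvec"],float).ravel()
    else:
        T=np.eye(4); T[:3,:3]=R.from_quat(obs["tool_rot"]).as_matrix(); T[:3,3]=obs["eef_pos"]
        M=np.linalg.inv(T@np.array(c["T_tool_cam"])); Rm,t=M[:3,:3],M[:3,3]
    return k,Rm,t
def proj(C,p):
    k,Rm,t=C; q=(np.atleast_2d(p)@Rm.T+t)@k.T; return q[:,:2]/q[:,2:]
def ray(C,uv):
    k,Rm,t=C; d=Rm.T@np.linalg.solve(k,[uv[0],uv[1],1]); return -Rm.T@t,d/np.linalg.norm(d)
def onz(C,uv,z):
    o,d=ray(C,uv); return o+d*(z-o[2])/d[2]
def tri(rays):
    A=0;b=0
    for o,d in rays:
        P=np.eye(3)-np.outer(d,d);A=A+P;b=b+P@o
    x=np.linalg.solve(A,b); return x,[np.linalg.norm((np.eye(3)-np.outer(d,d))@(x-o))*1000 for o,d in rays]
def shot(name,fn,scale=1,crop=None):
    im=vision.camera(name); 
    cv2.imwrite('pics/'+fn,im[:,:,::-1]); return im
E
python3 - <<'E'
from h import *
np.set_printoptions(precision=4,suppress=True)
o=bot.get_obs(); print(o)
for n in ["scene","top","wrist"]:
    oo=bot.get_obs();shot(n,n+'0.png')
    print(n,vision.get_calibration(n))
    for t in ["foot_mid","guard_edge","stop_face","ramp","darkfoot_mid","offcut_mid"]:
        print(t,[(np.round(d["uv"],1).tolist(),round(d["score"],2)) for d in vision.boxes_of(t,n)])
print(bot.get_obs()["clock"])
E
```

```text
{'clock': 0.0, 'joint_pos': array([ 1.243 ,  0.2414,  0.0037,  1.3352, -0.    ,  1.5708]), 'joint_vel': array([-0.0008,  0.    ,  0.0007,  0.0015,  0.0012,  0.0008]), 'tau': array([ -0.0013, -37.2317,  25.2409,   0.0169,  -0.0001,   0.    ]), 'eef_pos': array([0.1608, 0.4728, 0.2304]), 'tool_rot': array([ 0.1632,  0.9866, -0.001 , -0.0002]), 'ft_force': array([ 0.0143, -0.7381, -1.0466]), 'ft_torque': array([ 0.048 , -0.0084, -0.0324]), 'grip_width': 0.08537576596047039}
scene {'vertical_fov': 45.52975442637531, 'cx': 330.0094113921628, 'cy': 228.86153589826105, 'rvec': array([ 1.9095,  1.781 , -0.6052]), 'tvec': array([ 0.0687, -0.4007,  1.4174])}
foot_mid [([161.0, 289.6], 0.98), ([218.6, 256.7], 0.66), ([167.4, 243.0], 0.59)]
guard_edge [([431.5, 222.4], 0.77)]
stop_face []
ramp [([433.3, 223.9], 0.95)]
darkfoot_mid [([201.7, 203.2], 0.71)]
offcut_mid [([264.1, 203.9], 0.94)]
top {'vertical_fov': 42.004088607003474, 'cx': 318.1721951534367, 'cy': 239.81010357022018, 'rvec': array([ 2.1176, -2.1182,  0.1623]), 'tvec': array([-0.1037,  0.5696,  1.0862])}
foot_mid [([375.3, 265.8], 0.86), ([432.3, 249.2], 0.69), ([483.8, 211.0], 0.55)]
guard_edge [([218.4, 247.8], 0.75)]
stop_face [([218.8, 249.4], 0.85)]
ramp [([217.3, 248.8], 0.77)]
darkfoot_mid [([457.5, 318.2], 0.73)]
offcut_mid [([387.0, 310.8], 0.9)]
wrist {'vertical_fov': 68.05765076601392, 'cx': 323.90525206136874, 'cy': 237.59251859780653, 'T_tool_cam': array([[ 0.0001, -0.956 , -0.2934,  0.0753],
       [ 1.    ,  0.    ,  0.0004, -0.001 ],
       [-0.0004, -0.2934,  0.956 , -0.1423],
       [ 0.    ,  0.    ,  0.    ,  1.    ]])}
foot_mid []
guard_edge []
stop_face []
ramp []
darkfoot_mid []
offcut_mid []
1.05
```

View pics/scene0.png

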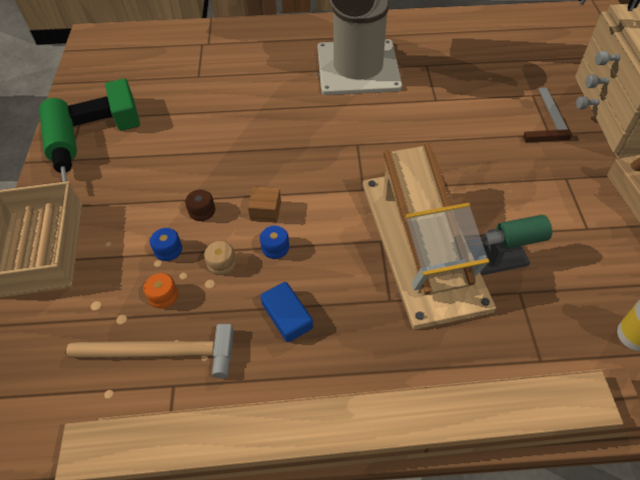

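View pics/top0.png

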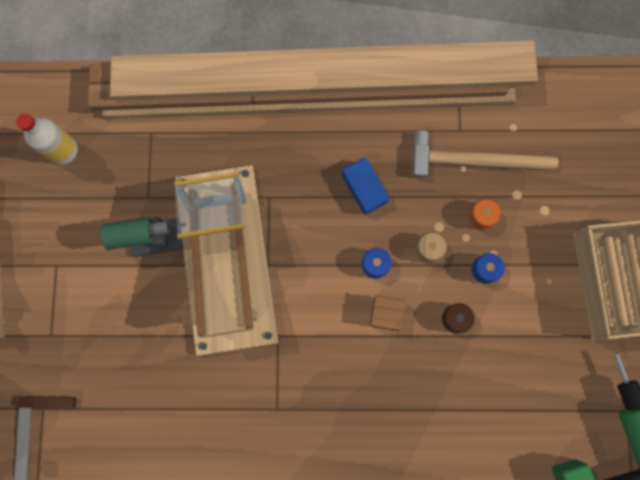

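View pics/wrist0.png

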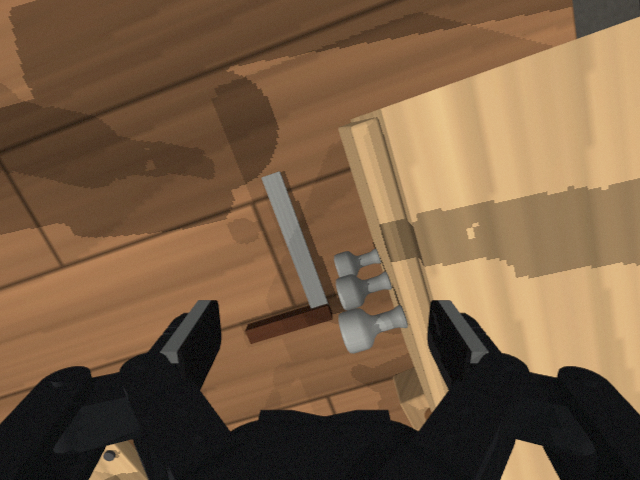

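Run:
```python
from h import *
np.set_printoptions(precision=4,suppress=True)
S,T=cam("scene"),cam("top")
for n,a,b in [("foot",(219,257),(432,247)),("dark",(201,204),(458,318)),("offcut",(264,204),(387,311)),("blueR",(274,241),(377,263)),("blueL",(166,243),(489,268)),("bluebox",(287,311),(366,186))]:
    print(n,*tri([ray(S,a),ray(T,b)]))
print("base",proj(S,[0,0,0]),proj(T,[0,0,0]))
s=cv2.imread('pics/scene0.png');t=cv2.imread('pics/top0.png')
cv2.imwrite('pics/cs.png',cv2.resize(s[135:335,350:560],None,fx=3.5,fy=3,interpolation=cv2.INTER_CUBIC)[:600])
cv2.imwrite('pics/ct.png',cv2.resize(t[160:360,90:290],None,fx=3,fy=3,interpolation=cv2.INTER_CUBIC))
cv2.imwrite('pics/cf.png',np.hstack([cv2.resize(s[190:320,140:300],None,fx=2.5,fy=2.5),cv2.resize(t[190:320,350:510],None,fx=2.5,fy=2.5)]))
```

```text
foot [ 0.5606 -0.3125  0.0207] [np.float64(1.4119739624834085), np.float64(1.4119739624833916)]
dark [ 0.4301 -0.3551  0.02  ] [np.float64(1.9173304750097806), np.float64(1.9173304750097635)]
offcut [ 0.4425 -0.2284  0.0236] [np.float64(0.11252173511073471), np.float64(0.1125217351107722)]
blueR [ 0.5311 -0.2108  0.0198] [np.float64(1.1505139083726532), np.float64(1.1505139083726192)]
blueL [ 0.5212 -0.4146  0.0206] [np.float64(2.315032992468648), np.float64(2.3150329924686566)]
bluebox [ 0.6791 -0.1911  0.0153] [np.float64(2.466672492222949), np.float64(2.4666724922228918)]
base [[357.7251  67.1843]] [[258.4961 567.6589]]
```

View pics/cs.png

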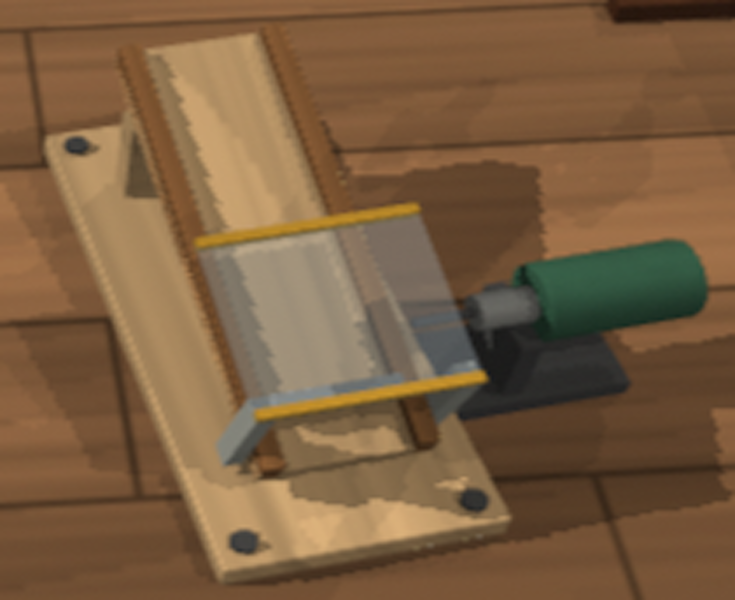

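View pics/ct.png

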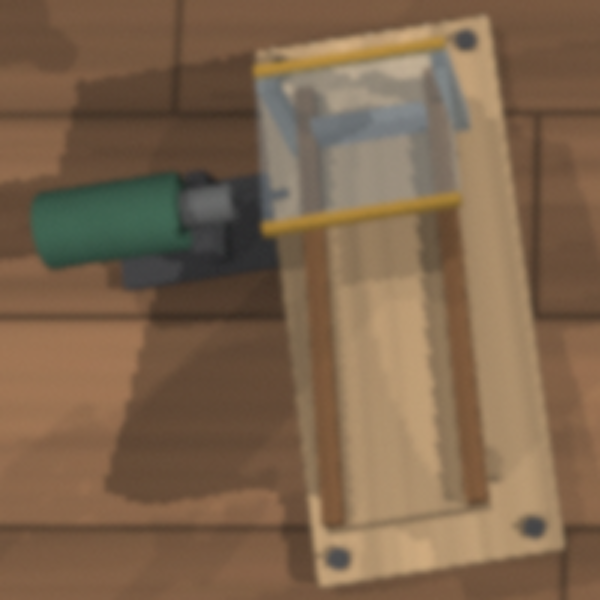

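View pics/cf.png

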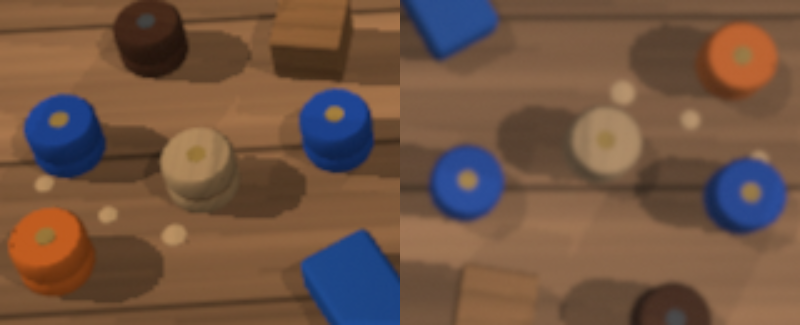

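```bash
cat > fit.py <<'E'
from h import *
from scipy.optimize import least_squares
np.set_printoptions(precision=4,suppress=True)
S,T=cam("scene"),cam("top")
t=lambda c,r:(90+c/3,160+r/3); s=lambda c,r:(350+c/3.5,135+r/3)
P=[(T,(-84,56,61),t(263,228)),(T,(-84,-56,61),t(460,199)),(T,(25,56,61),t(256,71)),(T,(25,-56,61),t(445,43)),(T,(-240,34,0),t(344,524)),(T,(-240,-34,0),t(468,506)),
(S,(-84,-56,61),s(197,243)),(S,(-84,56,61),s(419,209)),(S,(25,-56,61),s(257,414)),(S,(25,56,61),s(485,379)),(S,(-240,-34,0),s(147,48)),(S,(-240,34,0),s(258,34))]
def M(p):
    return R.from_euler('ZY',[p[3],np.radians(15) if len(p)<5 else p[4]]).as_matrix(),np.array(p[:3])
def res(p):
    Rm,o=M(p); return np.concatenate([proj(C,Rm@(np.array(q)/1000)+o)[0]-uv for C,q,uv in P])
for p0 in ([.6,.1,.05,0.1],[.6,.1,.05,0.1,.26]):
    r=least_squares(res,p0,loss='soft_l1'); print(r.x,r.cost); print(res(r.x).reshape(-1,2))
    np.save('ramp.npy',r.x) if len(p0)==4 else 0
E
python3 fit.py
```

```text
[0.6317 0.087  0.0525 0.1551] 11.543831687248716
[[-0.3252  1.9161]
 [-0.494   1.3514]
 [-0.7855 -0.8676]
 [-1.0441 -1.3149]
 [-0.3784 -0.067 ]
 [-1.5184 -0.369 ]
 [-0.9282 -0.9255]
 [-1.6686 -1.2289]
 [-0.4181  2.534 ]
 [-0.5089  1.1758]
 [-2.6058  0.8328]
 [ 0.0235 -0.3591]]
[0.6313 0.0871 0.0517 0.1561 0.2679] 11.468083285396776
[[-0.3141  1.8964]
 [-0.5147  1.2713]
 [-0.7307 -0.6677]
 [-1.0529 -1.1668]
 [-0.3958 -0.1005]
 [-1.5164 -0.4468]
 [-0.8769 -0.6995]
 [-1.6521 -1.0532]
 [-0.3876  2.8701]
 [-0.5597  1.4627]
 [-2.6221  0.6286]
 [ 0.0148 -0.5896]]
```

>>> send_rows([
  [[20, -40, 0, 0.25, 8.5], [40, -78.5, -3, 0.48, 8.5], [40, -78.5, -3, 0.48, 8.5], [40, -78.5, -3, 0.48, 8.5], [40, -78.5, -3, 0.48, 8.5], [40, -78.5, -3, 0.48, 8.5], [40, -78.5, -3, 0.48, 8.5], [40, -78.5, -3, 0.48, 8.5], [40, -78.5, -3, 0.48, 8.5], [40, -78.5, -3, 0.48, 8.5], [40, -78.5, -3, 0.48, 8.5], [40, -78.5, -3, 0.48, 8.5]],
])

```text
clock: 2.55
eef_pos: [0.4986, -0.1897, 0.2065]
tool_rot: [-0.076, 0.997, -0.0, 0.0]
ft_force: [1.3, 0.3, -0.1]
grip_width: 0.0857
```

>>> send_rows([
  [[6, -12, 0, 0, 8.5], [6, -12, 0, 0, 8.5], [6, -12, 0, 0, 8.5], [6, -12, 0, 0, 8.5]],
])

```text
clock: 3.05
eef_pos: [0.5574, -0.3078, 0.2055]
tool_rot: [-0.076, 0.997, 0.001, -0.001]
ft_force: [-0.3, 0.8, -0.1]
grip_width: 0.0852
```

Run:
```python
from h import *
np.set_printoptions(precision=4,suppress=True)
o=bot.get_obs(); shot("wrist","w1.png"); print(o["eef_pos"],o["tool_rot"],o["joint_pos"],o["joint_vel"])
W=cam("wrist",o)
for d in vision.boxes_of("foot_mid","wrist"): print(d, onz(W,d["uv"],.02))
print(proj(W,[.5606,-.3125,.02]),proj(W,[.5606,-.3125,.04]))
```

```text
[ 0.5574 -0.3078  0.2055] [-0.0755  0.9971  0.0006 -0.0006] [-0.5046  0.5314  0.3685  1.4097  0.0003 -0.6558] [ 0.0284 -0.0421 -0.0359  0.003   0.0051  0.0038]
{'uv': [322.1, 216.9], 'score': 0.73} [ 0.5619 -0.3091  0.02  ]
{'uv': [432.3, 202.0], 'score': 0.67} [ 0.5322 -0.2092  0.02  ]
{'uv': [213.5, 153.8], 'score': 0.61} [ 0.519  -0.4143  0.02  ]
{'uv': [208.3, 260.9], 'score': 0.6} [ 0.6227 -0.4131  0.02  ]
[[318.7193 215.0228]] [[318.4492 220.2179]]
```

View pics/w1.png

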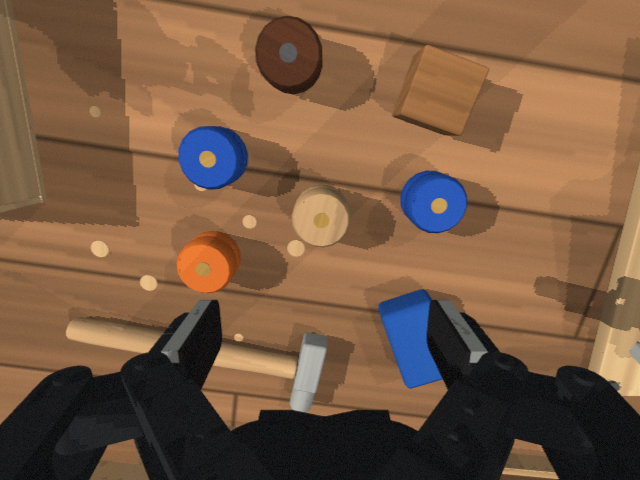

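>>> send_rows([
  [[0.3, -0.2, -6, 0, 8.5], [0.3, -0.2, -12, 0, 8.5], [0.3, -0.2, -12, 0, 8.5], [0.3, -0.2, -12, 0, 8.5]],
])

```text
clock: 3.65
eef_pos: [0.5621, -0.3093, 0.0894]
tool_rot: [-0.077, 0.997, -0.001, 0.001]
ft_force: [0.9, -0.2, 1.0]
grip_width: 0.0848
```

Run:
```python
from h import *
np.set_printoptions(precision=4,suppress=True)
o=bot.get_obs(); shot("wrist","w2.png"); print(o["eef_pos"],o["joint_vel"])
W=cam("wrist",o)
for d in vision.boxes_of("foot_mid","wrist"): print(d, onz(W,d["uv"],.02))
print(proj(W,[.561,-.3105,.04]))
print(bot.get_obs()["eef_pos"])
```

```text
[ 0.5621 -0.3093  0.0894] [-0.0058 -0.0201  0.044  -0.0084 -0.0004 -0.0001]
{'uv': [148.9, 309.9], 'score': 0.96} [ 0.6195 -0.419   0.02  ]
{'uv': [155.1, 158.7], 'score': 0.9} [ 0.5194 -0.4162  0.02  ]
{'uv': [494.8, 229.8], 'score': 0.86} [ 0.5307 -0.208   0.02  ]
{'uv': [323.1, 252.7], 'score': 0.83} [ 0.5618 -0.3106  0.02  ]
[[323.3081 263.1003]]
[ 0.5632 -0.3104  0.0907]
```

View pics/w2.png

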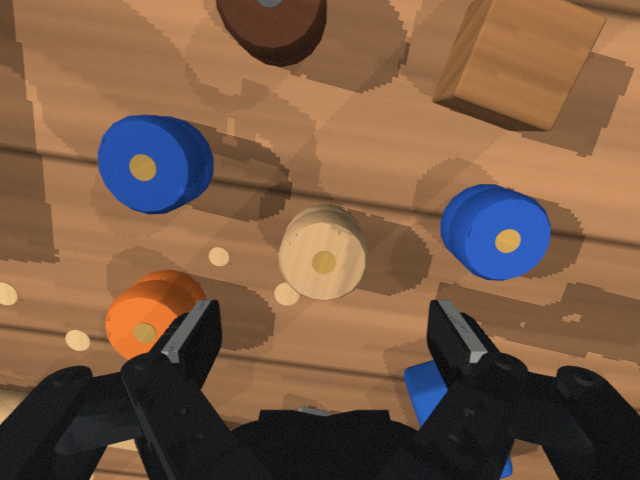

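>>> send_rows([
  [[-0.2, 0, -5, 0, 8.5], [-0.2, 0, -8, 0, 8.5], [-0.2, 0, -8, 0, 8.5], [-0.2, 0, -8, 0, 8.5], [-0.2, 0, -8, 0, 4.5], [-0.2, 0, -8, 0, 4.5], [-0.2, 0, -8, 0, 4.5], [-0.2, 0, -8, 0, 4.5]],
])

```text
clock: 4.75
eef_pos: [0.5603, -0.3104, 0.0087]
tool_rot: [-0.076, 0.997, -0.001, 0.002]
ft_force: [-0.2, 0.7, 5.9]
grip_width: 0.0523
```

>>> send_rows([
  [[0, 0, 5, 0, 4.5], [0, 2, 11, 0, 4.5], [-2, 8, 16, 0, 4.5], [-4, 14, 20, 0, 4.5], [-6, 20, 22, 0, 4.5], [-8, 26, 22, 0, 4.5], [-10, 32, 22, 0, 4.5], [-10, 37, 22, 0, 4.5], [-10, 37, 22, 0, 4.5], [-10, 37, 22, 0, 4.5], [-10, 37, 22, 0, 4.5], [-10, 37, 22, 0, 4.5]],
])

```text
clock: 6.25
eef_pos: [0.4589, 0.0594, 0.2264]
tool_rot: [-0.075, 0.997, -0.0, -0.0]
ft_force: [0.4, -0.1, -1.1]
grip_width: 0.0523
```

Run:
```python
from h import *
np.set_printoptions(precision=4,suppress=True)
o=bot.get_obs(); shot("wrist","w3.png"); print(o["eef_pos"],o["tool_rot"],o["joint_vel"],o["grip_width"])
np.savez("w3.npz",p=o["eef_pos"],q=o["tool_rot"])
W=cam("wrist",o)
p=np.load('ramp.npy');Rm=R.from_euler('ZY',[p[3],np.radians(15)]).as_matrix()
im=cv2.imread('pics/w3.png')
for q in [(-84,56,58),(-84,-56,58),(25,56,65),(25,-56,65),(-240,34,0),(-240,-34,0),(0,34,22),(0,-34,22),(-240,46,10),(-240,-46,10)]:
    u=proj(W,Rm@(np.array(q)/1000)+p[:3])[0];print(q,u)
    cv2.circle(im,tuple(int(round(a)) for a in u),3,(255,0,255),1)
cv2.imwrite('pics/w3o.png',im)
```

```text
[0.4589 0.0594 0.2264] [-0.0751  0.9972 -0.0001 -0.0001] [-0.0023  0.0022  0.002  -0.001   0.0025  0.0016] 0.05225720513796582
(-84, 56, 58) [396.5961 371.3712]
(-84, -56, 58) [255.463  371.9575]
(25, 56, 65) [385.8111 452.8329]
(25, -56, 65) [266.6245 453.3002]
(-240, 34, 0) [373.852  156.3777]
(-240, -34, 0) [276.5486 156.842 ]
(0, 34, 22) [359.721  395.1512]
(0, -34, 22) [292.0515 395.4277]
(-240, 46, 10) [393.4232 161.2905]
(-240, -46, 10) [257.1273 161.9389]
```

View pics/w3o.png

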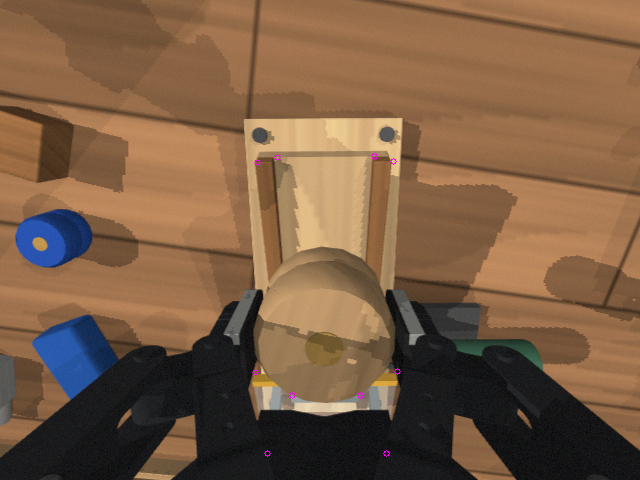

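Run:
```python
from h import *
im=cv2.imread('pics/w3.png')
a=cv2.resize(im[140:180,240:410],None,fx=4,fy=4,interpolation=cv2.INTER_CUBIC);b=cv2.resize(im[360:420,240:410],None,fx=4,fy=4,interpolation=cv2.INTER_CUBIC)
cv2.imwrite('pics/w3c.png',np.vstack([a,b]))
z=np.load('w3.npz');W=cam("wrist",dict(eef_pos=z['p'],tool_rot=z['q']))
p=np.load('ramp.npy');Rm=R.from_euler('ZY',[p[3],np.radians(15)]).as_matrix()
for q in [(-84,56,58),(-84,-56,58),(-84,56,65),(-84,-56,65)]: print(q,proj(W,Rm@(np.array(q)/1000)+p[:3]))
```

```text
(-84, 56, 58) [[396.59607892 371.37120066]]
(-84, -56, 58) [[255.46296715 371.95750726]]
(-84, 56, 65) [[398.17193818 379.03040921]]
(-84, -56, 65) [[254.00685821 379.62614126]]
```

View pics/w3c.png

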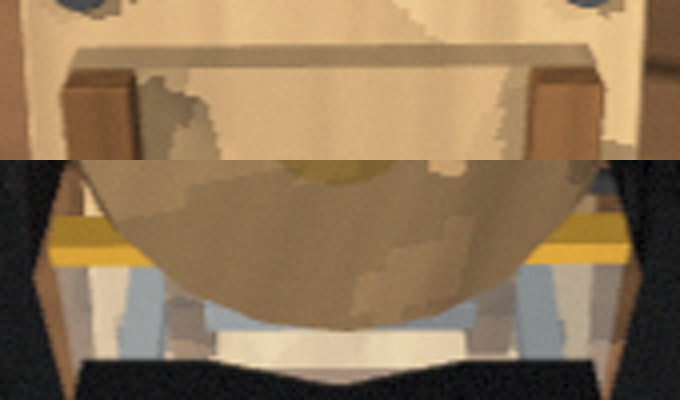

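>>> send_rows([
  [[-1.5, -0.3, -4, 0, 4.5], [-1.5, -0.3, -8, 0, 4.5], [-1.5, -0.3, -10, 0, 4.5], [-1.5, -0.3, -10.3, 0, 4.5], [-1.5, -0.3, -10.3, 0, 4.5]],
])

```text
clock: 6.92
eef_pos: [0.4443, 0.057, 0.1239]
tool_rot: [-0.076, 0.997, 0.0, 0.0]
ft_force: [-0.6, -0.6, -0.6]
grip_width: 0.0522
```

Run:
```python
from h import *
np.set_printoptions(precision=4,suppress=True)
im=shot("scene","s4.png"); o=bot.get_obs(); print(o["eef_pos"],o["ft_force"],o["clock"])
w=shot("wrist","w4.png")
cv2.imwrite('pics/s4c.png',cv2.resize(im[110:260,340:500,::-1],None,fx=4,fy=4,interpolation=cv2.INTER_CUBIC))
```

```text
[0.4447 0.0572 0.1243] [-0.5233 -1.0643  0.2795] 6.975
```

View pics/s4c.png

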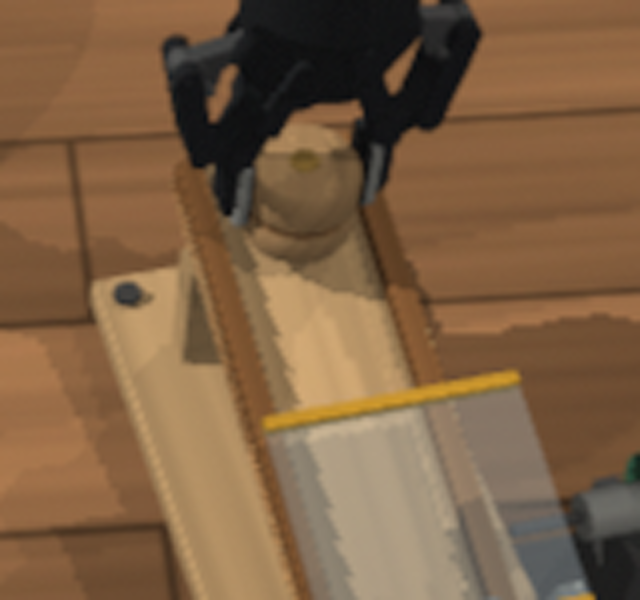

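View pics/w4.png

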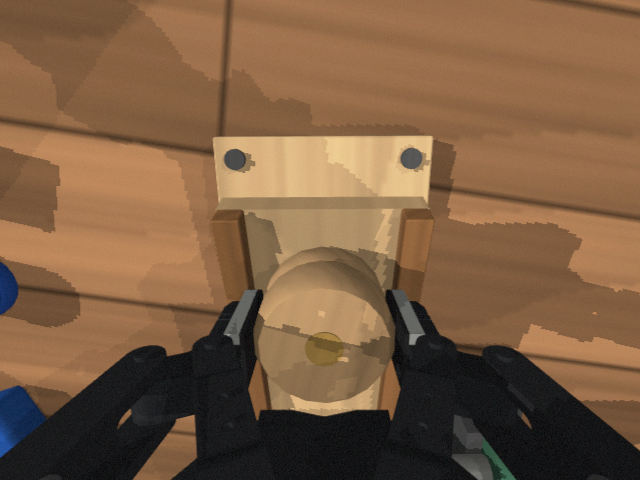

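>>> send_rows([
  [[0, 0, -0.2, 0, 4.5], [0, 0, -0.4, 0, 4.5], [0, 0, -0.4, 0, 4.5]],
])

```text
clock: 7.4
eef_pos: [0.4447, 0.0575, 0.1208]
tool_rot: [-0.076, 0.997, -0.0, 0.001]
ft_force: [-1.1, -0.8, 7.4]
grip_width: 0.0524
```

>>> send_rows([
  [[0, 0, 0, 0, 6.2], [0, 0, 0, 0, 6.2], [0, 0, 0, 0, 6.8], [0, 0, 0, 0, 8.0], [0, 0, 0, 0, 8.0]],
])

```text
clock: 8.02
eef_pos: [0.4437, 0.0574, 0.1193]
tool_rot: [-0.076, 0.997, -0.0, -0.0]
ft_force: [-0.9, 0.3, -1.2]
grip_width: 0.0801
```

Run:
```python
from h import *
np.set_printoptions(precision=4,suppress=True)
im=shot("scene","s5.png"); o=bot.get_obs(); print(o["eef_pos"],o["ft_force"],o["clock"])
w=shot("wrist","w5.png")
cv2.imwrite('pics/s5c.png',np.hstack([cv2.resize(im[110:260,340:500,::-1],(400,375),interpolation=cv2.INTER_CUBIC),cv2.resize(w[100:475,120:520,::-1],(400,375))]))
```

```text
[0.4438 0.0574 0.1193] [-0.4186  0.1055 -0.6391] 8.075
```

View pics/s5c.png

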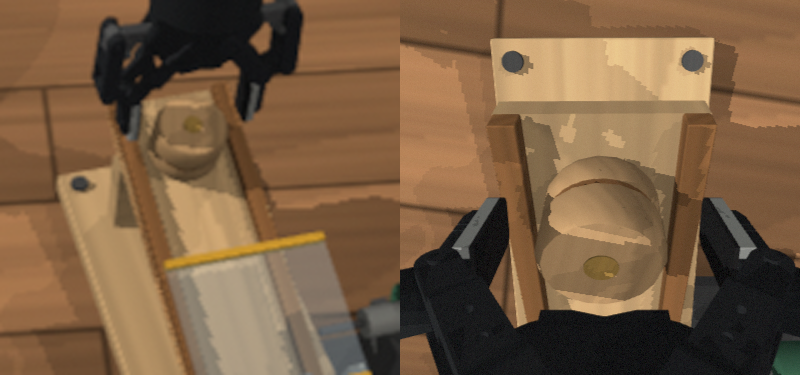

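>>> send_rows([
  [[0, 0, 5, 0, 8.0], [-2, -0.3, 9, 0, 4], [-6, -1, 9, 0, 1], [-10, -1.6, 9, 0, 0.8], [-10, -1.6, 9, 0, 0.8], [-10, -1.6, 9, 0, 0.8]],
])

```text
clock: 8.88
eef_pos: [0.3446, 0.0415, 0.2098]
tool_rot: [-0.076, 0.997, 0.0, 0.001]
ft_force: [0.6, -0.0, 0.5]
grip_width: 0.0076
```

```bash
cat > foot.py <<'E'
from h import *
import sys
np.set_printoptions(precision=4,suppress=True)
n=sys.argv[1]
p=np.array([.6325,.0858,.0525]);Rm=R.from_euler('ZY',[.1551,np.radians(15)]).as_matrix()
o=bot.get_obs(); print(o["clock"],o["eef_pos"],o["grip_width"],"tcp in ramp mm",1000*Rm.T@(o["eef_pos"]-p))
ims=[]
for c in sys.argv[2:]:
    im=shot(c,f"{c}{n}.png"); C=cam(c,o)
    # intersect ray with ramp plane z=20mm
    for d in vision.boxes_of("foot_mid",c):
        q,v=ray(C,d["uv"]); q=Rm.T@(q-p);v=Rm.T@v; x=q+v*(.02-q[2])/v[2]
        if abs(x[1])<.06 and -.3<x[0]<.05: print(c,np.round(d["uv"]),round(d["score"],2),"ramp mm",x*1000)
    a=im[...,::-1]
    ims.append({"scene":lambda:a[110:310,340:553],"top":lambda:a[160:360,140:353],"wrist":lambda:a}[c]())
cv2.imwrite(f'pics/f{n}.png',np.hstack([cv2.resize(a,(800//len(ims),int(800/len(ims)*.94)),interpolation=cv2.INTER_CUBIC) for a in ims]))
E
python3 foot.py 6 scene top wrist
```

```text
8.875 [0.3446 0.0415 0.2098] 0.007589347816605194 tcp in ramp mm [-322.0406    0.7224   76.6013]
scene [414. 165.] 0.6 ramp mm [-195.0163   -0.1449   20.    ]
wrist [326. 384.] 0.73 ramp mm [-187.4284    1.5571   20.    ]
wrist [321. 319.] 0.36 ramp mm [-257.2076   -1.7439   20.    ]
```

View pics/f6.png

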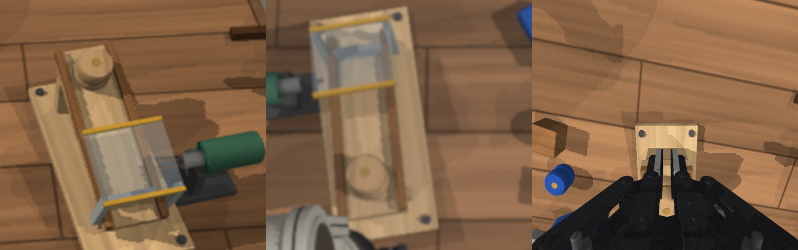

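>>> send_rows([
  [[6.0, 0.9, -1, 0, 0.8], [6.0, 0.9, -6, 0, 0.8], [6.0, 0.9, -8.6, 0, 0.8], [6.0, 0.9, -8.6, 0, 0.8], [6.0, 0.9, -8.6, 0, 0.8]],
])

```text
clock: 9.8
eef_pos: [0.4047, 0.0505, 0.1243]
tool_rot: [-0.076, 0.997, 0.0, 0.001]
ft_force: [0.9, 0.5, 0.6]
grip_width: 0.0077
```

```bash
python3 foot.py 7 scene top
```

```text
9.8 [0.4047 0.0505 0.1243] 0.00770147205124285 tcp in ramp mm [-241.2656    0.3466    9.6802]
scene [415. 163.] 0.83 ramp mm [-198.1578    2.272    20.    ]
top [226. 300.] 0.72 ramp mm [-194.3263   -9.9466   20.    ]
```

View pics/f7.png

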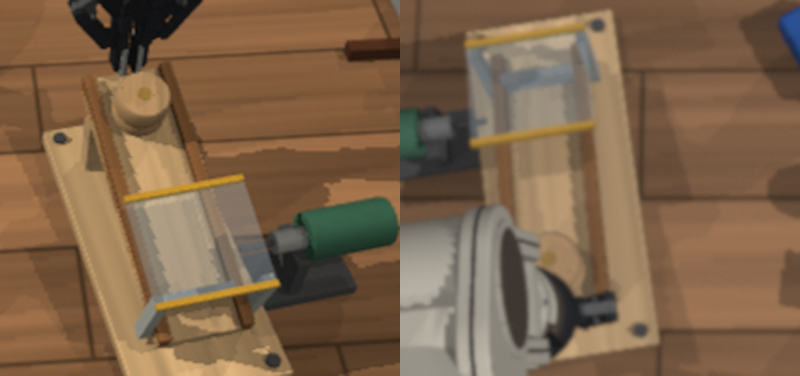

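>>> send_rows([
  [[0.5, 0.07, -0.13, 0, 0.8], [1.45, 0.22, -0.39, 0, 0.8], [3.35, 0.52, -0.91, 0, 0.8]],
])

```text
clock: 10.38
eef_pos: [0.4379, 0.0557, 0.1144]
tool_rot: [-0.076, 0.997, -0.0, 0.0]
ft_force: [-0.7, 0.2, 0.7]
grip_width: 0.008
```

>>> send_rows([
  [[0, 0, 0, 0, 0.8]],
])

```text
clock: 10.5
eef_pos: [0.4386, 0.0558, 0.114]
tool_rot: [-0.076, 0.997, 0.0, 0.0]
ft_force: [0.3, 0.1, -0.3]
grip_width: 0.0079
```

>>> send_rows([
  [[0, 0, 0, 0, 0.8], [0, 0, 0, 0, 0.8]],
])

```text
clock: 10.75
eef_pos: [0.4367, 0.0555, 0.1143]
tool_rot: [-0.076, 0.997, -0.0, -0.0]
ft_force: [-0.6, -0.3, -0.6]
grip_width: 0.0081
```

```bash
python3 foot.py 8 scene top
```

```text
10.75 [0.4367 0.0555 0.1143] 0.008126592713964294 tcp in ramp mm [-207.3315    0.3473    8.4357]
scene [417. 178.] 0.65 ramp mm [-168.515    -2.0525   20.    ]
top [226. 280.] 0.89 ramp mm [-157.212   -12.0415   20.    ]
top [217. 224.] 0.55 ramp mm [-47.276   -4.7748  20.    ]
```

View pics/f8.png

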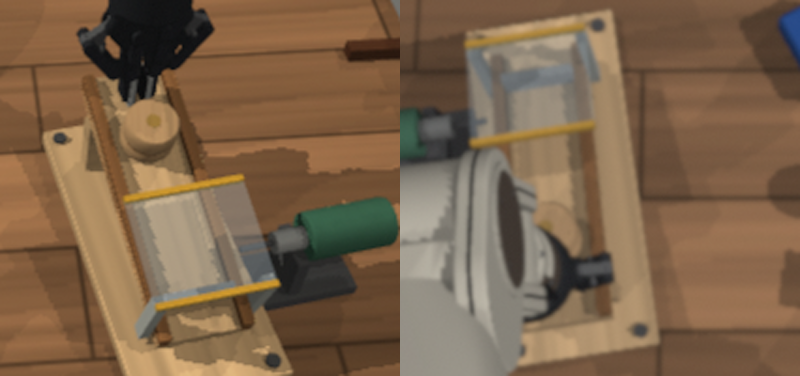

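>>> send_rows([
  [[-4.3, -0.67, 1.17, 0, 0.8]],
])

```text
clock: 11.08
eef_pos: [0.3957, 0.0491, 0.1257]
tool_rot: [-0.076, 0.997, 0.0, 0.0]
ft_force: [-0.9, -0.7, 0.2]
grip_width: 0.0076
```

```bash
cat > st.py <<'E'
from h import *
np.set_printoptions(precision=4,suppress=True)
p=np.array([.6325,.0858,.0525]);Rm=R.from_euler('ZY',[.1551,np.radians(15)]).as_matrix()
o=bot.get_obs(); print(o["clock"],o["eef_pos"],"ramp",1000*Rm.T@(o["eef_pos"]-p),o["joint_vel"])
E
python3 st.py
```

```text
11.075 [0.3957 0.0491 0.1257] ramp [-250.4055    0.3345    8.7233] [-0.0247 -0.8083 -0.714   0.1327 -0.0003 -0.0248]
```

>>> send_rows([
  [[0, 0, 0, 0, 0.8]],
])

```text
clock: 11.2
eef_pos: [0.3916, 0.0485, 0.1261]
tool_rot: [-0.076, 0.997, -0.0, -0.001]
ft_force: [0.3, 0.8, -0.1]
grip_width: 0.0077
```

```bash
python3 st.py
```

```text
11.2 [0.3916 0.0485 0.1261] ramp [-254.5014    0.3997    8.0299] [ 0.0031  0.035   0.0583 -0.0496  0.0006  0.0007]
```

>>> send_rows([
  [[3.8, 0.6, -1.03, 0, 0.8], [9.7, 1.5, -2.6, 0, 0.8], [6.7, 1.05, -1.8, 0, 0.8], [3.8, 0.6, -1.03, 0, 0.8], [3.8, 0.6, -1.03, 0, 0.8]],
])

```text
clock: 11.82
eef_pos: [0.4313, 0.0548, 0.1154]
tool_rot: [-0.076, 0.997, -0.0, -0.001]
ft_force: [1.7, 0.1, -0.7]
grip_width: 0.0082
```

```bash
python3 foot.py 9 scene top
```

```text
11.825 [0.4313 0.0548 0.1154] 0.008237375570436595 tcp in ramp mm [-212.9163    0.4103    8.068 ]
top [219. 243.] 0.93 ramp mm [-86.3058  -4.7505  20.    ]
```

View pics/f9.png

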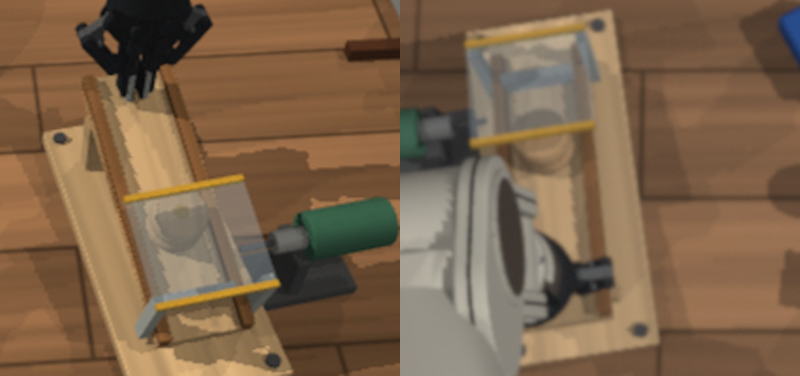

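Run:
```python
from h import *
s=cv2.imread('pics/scene9.png');t=cv2.imread('pics/top9.png')
s0=cv2.imread('pics/scene0.png');t0=cv2.imread('pics/top0.png')
f=lambda a:cv2.resize(a,(400,400),interpolation=cv2.INTER_CUBIC)
cv2.imwrite('pics/d9.png',np.hstack([f(s[195:275,395:475]),f(t[190:270,180:260])]))
p=np.array([.6325,.0858,.0525]);Rm=R.from_euler('ZY',[.1551,np.radians(15)]).as_matrix()
S,T=cam("scene"),cam("top"); im=[s.copy(),t.copy()]
for x in range(-100,-20,10):
    for j,C in enumerate([S,T]):
        a=np.linspace(0,2*np.pi,60); 
        print(x,"ST"[j],np.round(proj(C,Rm@np.array([x,0,40])/1000+p)[0],1),np.round(proj(C,Rm@np.array([x-27,0,40])/1000+p)[0],1),np.round(proj(C,Rm@np.array([x+27,0,40])/1000+p)[0],1))
```

```text
-100 S [431.1 206.4] [426.8 192.7] [435.4 220.3]
-100 T [214.1 245.9] [215.2 260.3] [213.  231.9]
-90 S [432.7 211.5] [428.4 197.7] [437.1 225.6]
-90 T [213.7 240.7] [214.8 254.9] [212.6 226.8]
-80 S [434.3 216.7] [430.  202.8] [438.7 230.8]
-80 T [213.3 235.5] [214.4 249.6] [212.2 221.7]
-70 S [435.9 221.9] [431.6 207.9] [440.4 236.2]
-70 T [212.9 230.4] [214.  244.4] [211.8 216.7]
-60 S [437.6 227.1] [433.2 213. ] [442.1 241.5]
-60 T [212.5 225.3] [213.6 239.1] [211.4 211.7]
-50 S [439.2 232.4] [434.8 218.2] [443.7 246.9]
-50 T [212.1 220.2] [213.2 234. ] [211.1 206.7]
-40 S [440.9 237.8] [436.4 223.5] [445.4 252.4]
-40 T [211.7 215.2] [212.8 228.8] [210.7 201.8]
-30 S [442.6 243.1] [438.1 228.7] [447.1 257.8]
-30 T [211.3 210.2] [212.4 223.7] [210.3 196.9]
```

View pics/d9.png

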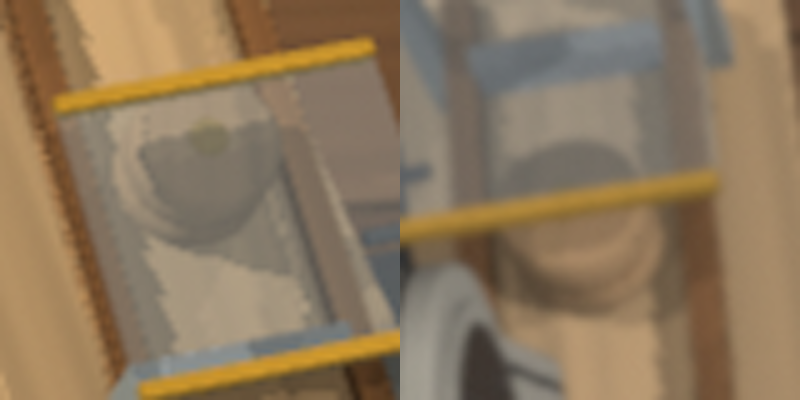

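>>> send_rows([
  [[5.35, 0.7, -1.45, 0, 0.8], [11.25, 1.6, -3.05, 0, 0.8], [8.1, 1.1, -2.2, 0, 0.8], [4.8, 0.7, -1.3, 0, 0.8], [4.8, 0.7, -1.3, 0, 0.8]],
])

```text
clock: 12.65
eef_pos: [0.4792, 0.0618, 0.1025]
tool_rot: [-0.076, 0.997, -0.0, -0.001]
ft_force: [0.4, 0.4, 0.6]
grip_width: 0.0077
```

```bash
python3 foot.py 10 scene top
python3 - <<'E'
from h import *
s=cv2.imread('pics/scene10.png');t=cv2.imread('pics/top10.png')
f=lambda a:cv2.resize(a,(400,400),interpolation=cv2.INTER_CUBIC)
cv2.imwrite('pics/d10.png',np.hstack([f(s[195:275,395:475]),f(t[190:270,180:260])]))
E
```

```text
12.65 [0.4792 0.0618 0.1025] 0.007689716908086843 tcp in ramp mm [-162.8515   -0.0352    8.1357]
```

View pics/d10.png

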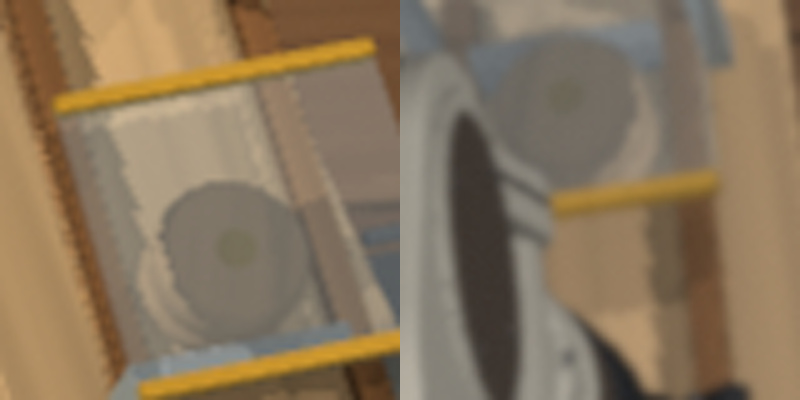

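>>> send_rows([
  [[-3, -0.5, 5, 0, 0.8], [-6, -1, 11, 0, 0.8], [-8, -4, 17, 0, 4], [-8, -9, 20, 0, 6], [-8, -14, 20, 0, 8], [-8, -18, 20, 0, 8], [-8, -18, 20, 0, 8], [-8, -18, 20, 0, 8]],
])

```text
clock: 13.85
eef_pos: [0.4005, -0.1179, 0.3028]
tool_rot: [-0.076, 0.997, 0.0, 0.0]
ft_force: [0.4, 0.3, -0.5]
grip_width: 0.0797
```

```bash
python3 foot.py 11 scene top wrist
python3 - <<'E'
from h import *
s=cv2.imread('pics/scene11.png');t=cv2.imread('pics/top11.png')
f=lambda a:cv2.resize(a,(400,400),interpolation=cv2.INTER_CUBIC)
cv2.imwrite('pics/d11.png',np.hstack([f(s[195:275,395:475]),f(t[190:270,180:260])]))
p=np.array([.6325,.0858,.0525]);Rm=R.from_euler('ZY',[.1551,np.radians(15)]).as_matrix()
for n in ("scene","top"):
    C=cam(n); print(n,[np.round(proj(C,Rm@np.array(q)/1000+p)[0],1) for q in [(-27,0,40),(0,34,22),(0,-34,22),(0,0,22)]])
E
```

```text
13.85 [ 0.4005 -0.1179  0.3028] 0.07965179634223646 tcp in ramp mm [-316.5332 -165.4016  174.2701]
wrist [483. 284.] 0.33 ramp mm [-201.2227   -9.2033   20.    ]
scene [array([443.1, 244.8]), array([464. , 259.2]), array([426.2, 266.7]), array([445.2, 263. ])]
top [array([211.2, 208.7]), array([193.7, 203.2]), array([231. , 197.4]), array([212.4, 200.3])]
```

View pics/d11.png

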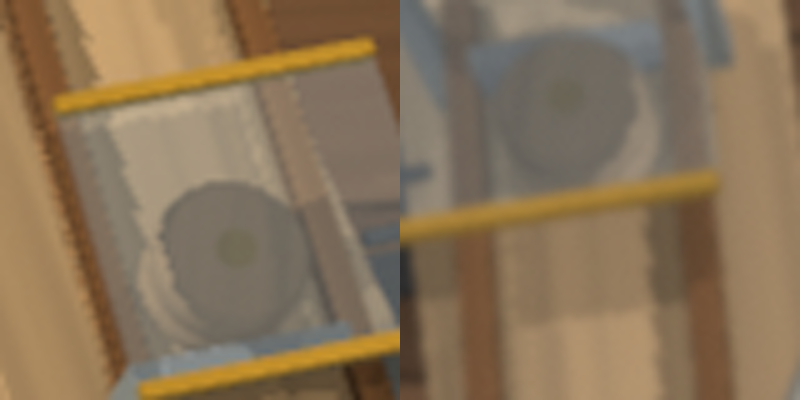

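View pics/scene11.png

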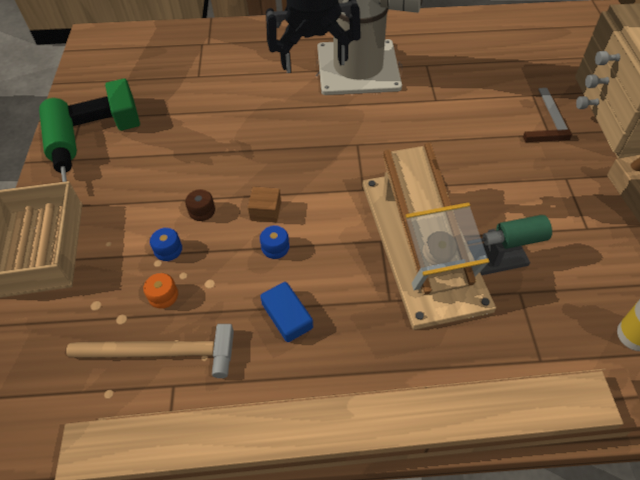

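>>> send_rows([
  [[6, 4, 0, -0.18, 8], [12, 8, 0, -0.36, 8], [17, 12, 0, -0.54, 8], [22, 17, 0, -0.72, 8], [22, 17, -2, -0.9, 8], [22, 17, -4, -1.08, 8], [22, 17, -5, -1.26, 8], [22, 17, -5, -1.44, 8], [22, 17, -5, -1.62, 8], [22, 17, -5, -1.8, 8], [22, 17, -5, -1.98, 8], [22, 17, -5, -2.16, 8]],
])

```text
clock: 15.65
eef_pos: [0.6202, 0.0527, 0.2525]
tool_rot: [0.845, 0.535, -0.0, -0.0]
ft_force: [-0.1, -0.3, -0.4]
grip_width: 0.0799
```

>>> send_rows([
  [[0, 0, 0, -0.18, 8], [0, 0, 0, -0.36, 8], [0, 0, 0, -0.44, 8], [0, 0, 0, -0.44, 8], [0, 0, 0, -0.44, 8]],
])

```text
clock: 16.27
eef_pos: [0.6202, 0.0523, 0.2526]
tool_rot: [0.94, 0.341, -0.0, -0.0]
ft_force: [-0.3, -0.4, -0.4]
grip_width: 0.08
```

```bash
python3 foot.py 12 wrist
python3 - <<'E'
from h import *
p=np.array([.6325,.0858,.0525]);Rm=R.from_euler('ZY',[.1551,np.radians(15)]).as_matrix()
o=bot.get_obs();C=cam("wrist",o);np.savez("w12.npz",p=o["eef_pos"],q=o["tool_rot"])
print([np.round(proj(C,Rm@np.array(q)/1000+p)[0],1) for q in [(-27,0,40),(0,34,22),(0,-34,22),(-27,0,0)]])
E
```

```text
16.275 [0.6202 0.0523 0.2526] 0.07997801957418861 tcp in ramp mm [-68.493  -31.1994 188.814 ]
[array([293. , 198.3]), array([273.6, 152.9]), array([339.3, 192.3]), array([291. , 199.9])]
```

View pics/wrist12.png

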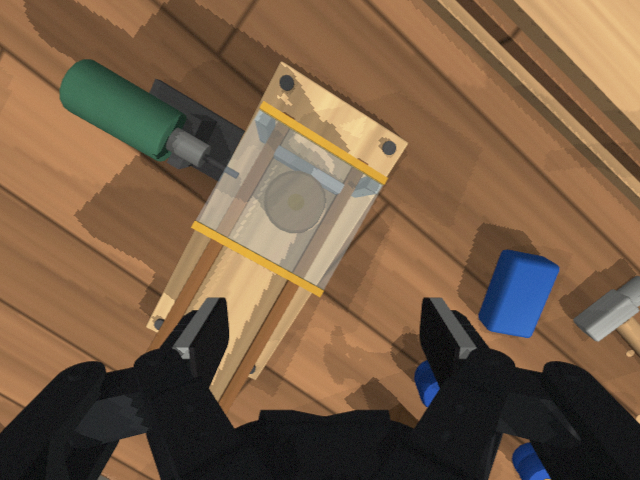

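Run:
```python
import cv2
w=cv2.imread('pics/wrist12.png')
cv2.imwrite('pics/d12.png',cv2.resize(w[130:250,235:385],None,fx=5,fy=5,interpolation=cv2.INTER_CUBIC))
```

```text
(no output)
```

View pics/d12.png

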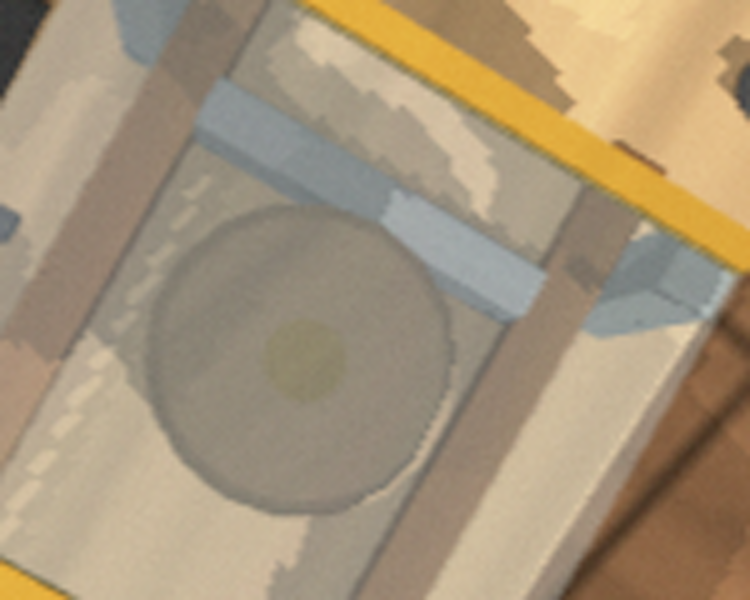

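Run:
```python
from h import *
np.set_printoptions(precision=2,suppress=True)
z=np.load('w12.npz');C=cam("wrist",dict(eef_pos=z['p'],tool_rot=z['q']))
p=np.array([.6325,.0858,.0525]);Rm=R.from_euler('ZY',[.1551,np.radians(15)]).as_matrix()
k,Rc,t=C; print("cam ramp",1000*Rm.T@(-Rc.T@t-p))
w=cv2.imread('pics/wrist12.png')
def P(x,y,zz): return proj(C,Rm@np.array([x,y,zz])/1000+p)[0]
b=cv2.resize(w[145:215,255:355],None,fx=8,fy=8,interpolation=cv2.INTER_CUBIC); b=cv2.convertScaleAbs(b,alpha=1.6,beta=-60)
cv2.imwrite('pics/d12b.png',b)
for zz in (0,40):
    print(zz,[np.round((P(-27+27*np.cos(a),27*np.sin(a),zz)-[255,145])*8) for a in (0,np.pi/2,np.pi,-np.pi/2)])
print([np.round((P(0,y,22)-[255,145])*8) for y in (34,0,-34)])
```

```text
cam ramp [-43.87   6.47 342.73]
0 [array([400., 243.]), array([ 89., 323.]), array([176., 635.]), array([483., 553.])]
40 [array([431., 205.]), array([ 78., 295.]), array([177., 649.]), array([523., 555.])]
[array([149.,  63.]), array([416., 223.]), array([675., 379.])]
```

View pics/d12b.png

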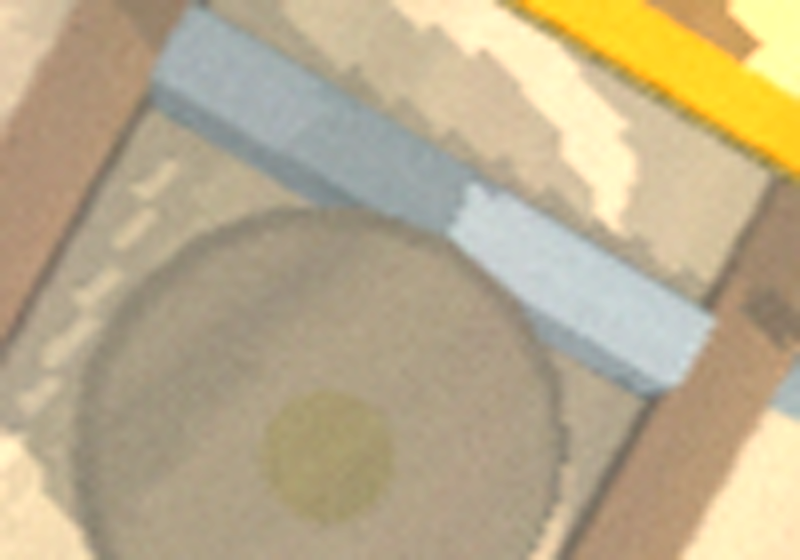

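>>> send_rows([
  [[3, 0, -2.5, 0, 8], [3, 0, -5, 0, 8], [3, 0, -5, 0, 8], [3, 0, -5, 0, 8], [3, 0, -5, 0, 8]],
])

```text
clock: 17.0
eef_pos: [0.651, 0.052, 0.2046]
tool_rot: [0.94, 0.34, 0.001, 0.0]
ft_force: [0.1, 0.0, 0.6]
grip_width: 0.0801
```

```bash
cat > gap.py <<'E'
from h import *
import sys
n=sys.argv[1]
np.set_printoptions(precision=2,suppress=True)
o=bot.get_obs();C=cam("wrist",o);np.savez(f"w{n}.npz",p=o["eef_pos"],q=o["tool_rot"])
w=shot("wrist",f"wrist{n}.png")[...,::-1]
p=np.array([.6325,.0858,.0525]);Rm=R.from_euler('ZY',[.1551,np.radians(15)]).as_matrix()
k,Rc,t=C; print(o["clock"],"cam ramp",1000*Rm.T@(-Rc.T@t-p))
# rectify: homography of ramp plane z=22 to 8px/mm ; x in[-70,30], y[40,-40]
s=7
def H(z):
    src=np.array([[-60,40],[-60,-40],[20,-40],[20,40]],float)
    uv=np.array([proj(C,Rm@np.array([a,b,z])/1000+p)[0] for a,b in src])
    dst=np.array([[(40-b)*s,(20-a)*s] for a,b in src])
    return cv2.getPerspectiveTransform(uv.astype(np.float32),dst.astype(np.float32))
for z in (22,40):
    r=cv2.warpPerspective(w,H(z),(80*s,80*s),flags=cv2.INTER_CUBIC); r=cv2.convertScaleAbs(r,alpha=1.6,beta=-60)
    for a in range(-60,21,5): cv2.line(r,(0,(20-a)*s),(8 if a%10 else 16,(20-a)*s),(0,0,255),1)
    cv2.imwrite(f'pics/r{n}_{z}.png',r)
E
python3 gap.py 13
```

```text
17.0 cam ramp [ -2.62   1.59 304.28]
```

View pics/r13_22.png

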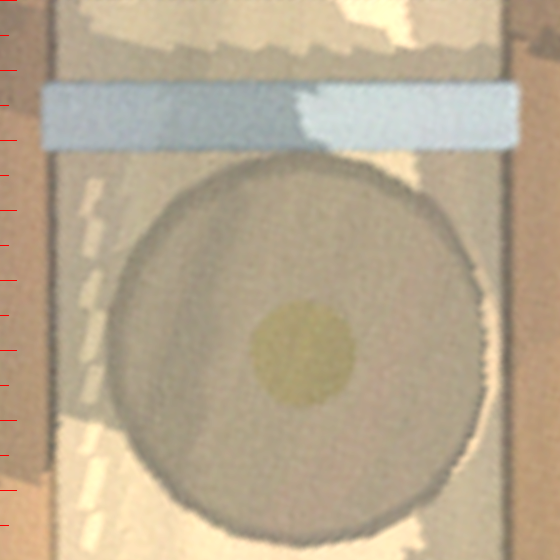

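View pics/r13_40.png

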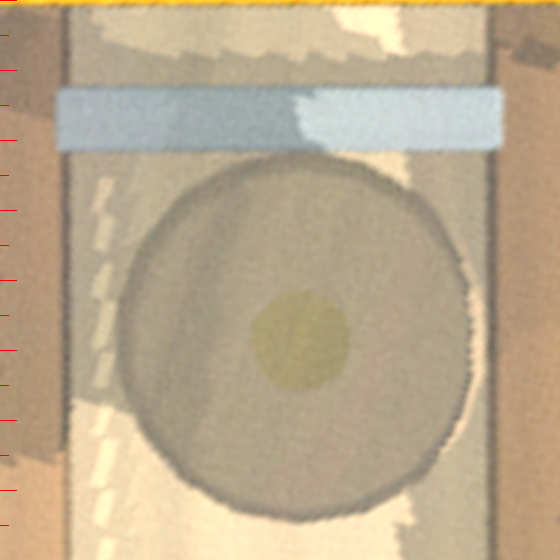

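>>> send_rows([
  [[-3, -3, 5, 0, 8], [-8, -9, 9, 0, 8], [-13, -15, 10, 0, 8], [-17, -20, 10, 0, 8], [-17, -20, 10, 0, 8], [-17, -20, 10, 0, 8], [-17, -20, 10, 0, 8], [-17, -20, 10, 0, 8]],
])

```text
clock: 18.05
eef_pos: [0.481, -0.1472, 0.3027]
tool_rot: [0.94, 0.341, 0.0, -0.0]
ft_force: [0.1, 0.3, 0.7]
grip_width: 0.08
```

Run:
```python
from h import *
a=shot("scene","s14.png");t=shot("top","t14.png")
print(bot.get_obs()["clock"],bot.get_obs()["eef_pos"],bot.get_obs()["ft_force"])
b=cv2.imread('pics/scene11.png')[...,::-1]
print("diff chute",np.abs(a[195:275,395:475].astype(int)-b[195:275,395:475]).mean())
for n in ("darkfoot_mid","offcut_mid"): print(n,vision.boxes_of(n,"scene")[:2],vision.boxes_of(n,"top")[:2])
cv2.imwrite('pics/c14.png',np.hstack([cv2.resize(a[...,::-1],(400,300)),cv2.resize(t[...,::-1],(400,300))]))
print(bot.job_done())
```

```text
18.15 [ 0.48091843 -0.14715824  0.30240736] [-1.34829816  0.60027489 -0.11027641]
diff chute 1.49046875
darkfoot_mid [{'uv': [200.4, 202.5], 'score': 0.66}, {'uv': [263.9, 206.2], 'score': 0.38}] [{'uv': [459.8, 317.7], 'score': 0.67}]
offcut_mid [{'uv': [263.2, 202.7], 'score': 0.92}] [{'uv': [396.5, 314.9], 'score': 0.64}, {'uv': [217.9, 246.9], 'score': 0.19}]
the job is handed in; nothing more can be done
None
```

View pics/c14.png

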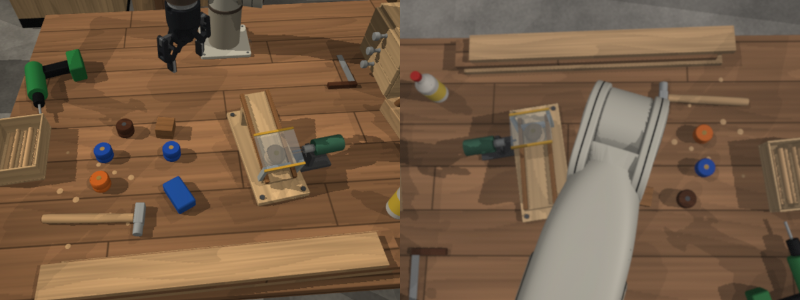

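The pale beech foot is down the chute, resting against the steel stop, and the job was handed in at about 18 s with the hand clear. I stood it on the open upper slope and let go. I then pushed it down with the nearly shut fingers in three strokes.

- **Last stretch:** the tool stays vertical, so it could not follow the foot all the way under the guard. The foot slid the last 40 mm or so to the stop on its own after a quick stroke. I sized that stroke from how far the foot had slid after the two earlier ones.
- **Position:** the last wrist view, looking almost square onto the slope, put the foot's centre about 27.3 mm from the stop face, where 27 mm means seated. The scene and top views agreed to 1–2 px.
- **Disagreement:** an earlier oblique wrist view suggested a gap of 1–3 mm. I trusted the square view because it has almost no parallax.
- **Other things:** in the scene camera the dark foot and offcut are within about 1.5 px of where they started, and the blue and orange look-alikes look unmoved. In the final top view the arm partly covered the offcut, so that reading (about 10 px off) is not reliable.

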